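Register a hand stamp in the corner of a stamping jig

ROBOT

A 7-joint arm with a two-finger parallel gripper is mounted at the origin on a cart in front of the work surface, level with it; the furniture and walls round the work are solid. World frame = base frame: x ahead of the robot, y to its left, z up, the work surface at z = 0. Lengths are in m, angles in rad, forces in N, time in s.
With the tool pointing down it reaches from about 0.425 to 0.8 m from the base axis. Payload 8.3 kg.
Tool frame: the origin (TCP) lies on the centre line of the jaws, within the pads' length; the fingertips stand 17 mm ahead of it and the grasp point (between the pads) lies 2 mm behind it; z points along the fingers, y is the line along which they close (so a half turn about z gives the same grasp; the last joint's range is limited). The gripper opens to 85 mm and grips with 20 to 120 N. Pads are 22 mm wide; open, the fingers measure 114 mm over their backs; the gripper's body (76 mm by 85 mm) begins 54 mm behind the grasp point. The pads swing forward as they close: fully open they stand 13 mm farther back than shut.
Start: joints at [-1.208, 0.383, 0.016, 1.37, -0.006, 1.388, -0.046], TCP at [0.258, 0.569, 0.222] pointing down, gripper open.
Joint ranges: [-2.95, 2.95], [-0.25, 2.06], [-1.52, 1.56], [0.18, 2.33], [-1.44, 4.58], [0.02, 2.06], [-3.01, 3.01]. Speed limits (rad/s): [2.39, 2.39, 3.01, 3.01, 3.14, 3.14, 3.14].

INTERFACE

Orientations are given as [roll, pitch, yaw] about the fixed x, y, z axes, in that order (R = Rz(yaw) Ry(pitch) Rx(roll)).
In Python, from plant import robot, cams gives the robot as it stands. Calls block until the motion is done:
- robot.reach(position, orientation): joint-space move of the TCP to a pose.
- robot.movel(position, attitude=None, rate=0.15, contact_N=None): straight line of the TCP; attitude=None keeps the orientation; rate is the mean speed in m/s. With contact_N (N) it stops when the force on the tool has changed by that much, and returns True; else False.
- robot.move_joints(angles): joint-space move.
- robot.set_gripper(opening, squeeze=None): finger opening in m; squeeze is the grip in N (None keeps the last); returns when the fingers have stopped.
- robot.dwell(seconds).
- robot.solve_ik(position, orientation): joint angles nearest the present ones, or None.
- robot.state(): the state.
- cams.snapshot(name): name is "scene" or "top" or "wrist"; returns (picture, depth): 384x512x3 uint8, blue, green, red; 384x512 float32, m along the optical axis (not along the pixel's ray), 0 where there is no reading.
- cams.get_calibration(name): a dict with "fx", "fy", "cx", "cy" (pixels), "k1" (the pictures are not rectified: a ray, as slopes to the right and down, at radius r is drawn at 1 + k1 r^2 times it, then the intrinsics apply), "origin" and "rotation" of the camera in the world. Camera axes: x right, y down, z forward; pixel columns grow to the right and rows downward; lengths in m; the calibration is good to about 2 mm. A picture is of the moment at which its call begins: read the wrist's pose just before it. get_calibration takes no time and is no camera call; for the wrist camera it gives the pose at the moment of the call.
A pose or a line that the arm cannot do raises robot.PlanningError and nothing moves.
- robot.job_done(): hands the job in; it is judged then, once.
The state is a dict: "t": time; "q": joint angles; "joint_vel": joint speeds; "tau": joint torques, N m; "tool_pos": TCP position; "eef_rot": TCP orientation; "contact_force": force on the tool from outside, world axes, zero at the start; "torque": the same for the moment, N m; "grip_width": finger opening in m; "grasp_force": force on a finger pad.
Only numpy, scipy, OpenCV 4.12 (cv2) and the standard library are available. Lean on these libraries where they do the work, as an engineer would, in place of code of your own. Each camera call takes 0.05 s, during which the arm holds its last target. There are 200 camera calls.

TASK

Take the flat wooden stamp out of its sloping rest, stand it upright on its red rubber edge on the paper of the stamping jig, and push it into the corner so that its broad face lies flush against the long brass stop and its narrow end against the short brass stop. Press lightly but firmly against both stops at once without ramming them, and finish while still gripping the stamp and pressing it into the corner: do not let go. Leave the ink pot, the loupe and the stone blank where they are.

Things in the scene. Friction and masses are not known exactly. Their poses are not given: they have to be found in the camera images.
- stamp: Flat wooden hand stamp, 14 mm thick (x) x 80 mm long (y) x 60 mm high (z), 60 to 130 g, red rubber strip along one long thin edge. Origin: centre of the rubber edge; z points from there to the plain edge. Starts loose in the rest, rubber edge lowest, 26 mm above the table, leaning 35 degrees (0.61 rad) from upright to the rest's -x side; lifts out along its own z. Both ways round are alike.
- stamp_rest: Grey rest, fixed, foot 70 x 84 x 6 mm. Two V-shaped cheeks, 12 mm wide, centred 32 mm either side of its middle along y, carry the stamp's ends: seat below, back reaching 44 mm up from the rubber edge. Between them 52 mm of both broad faces is free, open below down to the foot. Origin: centre of the underside, below the rubber edge; x across the stamp, y along it.
- jig: Stamping jig: pale wooden board 130 (x) x 150 (y) x 10 mm thick with a white sheet on top, on four 10 mm rubber feet, fixed to the table. Origin: centre of its underside; its top face is 20 mm above the table. Its x points roughly away from the robot, towards the long stop; its y roughly to the left, towards the short stop.
- corner (a point): The inner corner where the two stops meet, at the level of the board's top face; axes as the jig's. Free space is on its -x and -y side: a stamp that is home has its origin 7 mm to -x and 40 mm to -y of this point, its length along y.
- long_stop: Fixed brass bar on the jig's far side, 12 (x) x 126 (y) x 18 mm high above the board's top face; its inner face (towards -x of the jig) is one side of the corner. Origin: centre of its underside.
- short_stop: Fixed brass bar on the jig's left side, 70 (x) x 12 (y) x 18 mm high above the board's top face; its inner face (towards -y of the jig) is the other side of the corner. Origin: centre of its underside.
- tool_chest: Wooden drawer chest, fixed, about 0.21 m wide, 0.18 m deep and 0.2 m high, standing skew between the robot and the work on the left, drawer fronts and knobs on its face away from the robot and to the right, the middle drawer slightly open; the arm must pass over or round it. Origin: centre of the underside.
- ink_pot: Open white pot of red ink paste, 66 mm across, 19 mm high; bystander. Origin: centre of the underside.
- loupe: Black eye loupe, 38 mm across, 30 mm high; bystander. Origin: centre of the underside.
- stone_blank: Cream stone seal blank standing upright, 19 x 19 x 56 mm; bystander. Origin: centre of the underside.

How it is judged:
By the outcome, as a careful person would: the job done as asked, in the order asked, and still so for the second after the job is handed in, while the arm keeps its last pose, push and grip.
It also fails if it takes over 54 s, if anything falls off the work surface, if the arm or the gripper's body presses on something with over 40 N, if the wrist force passes 120 N, or if a joint passes its speed limit or range.

## Working session

There is one attempt and no reset: what is moved stays moved. The work goes in short steps, each a Python script; the robot and the scene stay as the last script left them, time stands still between calls to the robot, and variables do not carry over. Pictures are saved under pics/ and viewed, at most 10 in all, crops included, and the job is handed in when it is done.

```bash
ls; mkdir -p pics
cat > h.py <<'E'
import numpy as np, cv2
from plant import robot, cams
def rays(cal,uv):
    uv=np.atleast_2d(uv).astype(float)
    K=np.array([[cal['fx'],0,cal['cx']],[0,cal['fy'],cal['cy']],[0,0,1]])
    p=cv2.undistortPoints(uv.reshape(-1,1,2),K,np.array([cal['k1'],0,0,0.]),None,None).reshape(-1,2)
    return np.c_[p,np.ones(len(p))]
def onplane(cal,uv,z):
    d=rays(cal,uv)@np.array(cal['rotation']).T; o=np.array(cal['origin'])
    return o+d*((z-o[2])/d[:,2])[:,None]
def bydepth(cal,uv,dep):
    uv=np.atleast_2d(uv).astype(int)
    return np.array(cal['origin'])+(rays(cal,uv)*dep[uv[:,1],uv[:,0]][:,None])@np.array(cal['rotation']).T
E
python3 - <<'E'
from h import *
for n in("scene","top"):
    p,d=cams.snapshot(n); c=cams.get_calibration(n)
    cv2.imwrite(f"pics/{n}0.png",p); np.savez(f"{n}0.npz",p=p,d=d); print(n,c,d.min(),d.max())
print(robot.state())
E
```

```text
pics
scene {'fx': 467.01154957202033, 'fy': 467.01154957202033, 'cx': 267.4581997783748, 'cy': 192.47270011327967, 'k1': 0.01576704378220178, 'origin': array([ 1.2491579 , -0.95209034,  0.81039074]), 'rotation': array([-2.1559785, -0.0065253,  0.6337714])} 0.0 3.9993505
top {'fx': 423.2556620883548, 'fy': 423.2556620883548, 'cx': 254.9137302447002, 'cy': 196.66578165644623, 'k1': -0.10442182621666399, 'origin': array([ 0.33525141, -0.01177288,  1.33089866]), 'rotation': array([-2.94938462,  0.01035672, -1.57407699])} 0.0 2.3519173
{'t': 0.1, 'q': array([-1.2078991 ,  0.38414556,  0.01638431,  1.37105427, -0.00631249,
        1.38819528, -0.04648971]), 'joint_vel': array([-1.76333289e-03, -3.17794037e-03, -8.91810046e-04, -1.60902789e-03,
       -7.25172713e-05, -5.70190371e-04, -1.30481342e-03]), 'tau': array([ 2.60391636e-03, -6.29133010e+01,  8.47372971e-01, -3.72767043e+01,
        1.67910598e-02,  1.02387348e-02, -2.18780770e-05]), 'tool_pos': array([0.2579265 , 0.56877976, 0.2210819 ]), 'eef_rot': array([-3.13983920e+00,  1.60464704e-05,  2.71585823e+00]), 'contact_force': array([-0.04302564, -0.95383179, -0.86089   ]), 'torque': array([ 0.01654075, -0.01969005, -0.01066317]), 'grasp_force': 0.0, 'grip_width': 0.08516944969494365}
```

```bash
sed -i "s/np.array(cal\['rotation'\])/Rm(cal['rotation'])/" h.py
cat >> h.py <<'E'
from scipy.spatial.transform import Rotation as Ro
def Rm(r): return Ro.from_euler('xyz',r).as_matrix()
def rpy(M): return Ro.from_matrix(M).as_euler('xyz')
E
python3 - <<'E'
import cv2
for n in("scene","top"):
    p=cv2.imread(f"pics/{n}0.png"); cv2.imwrite(f"pics/{n}0b.png",cv2.resize(p,(800,600),interpolation=cv2.INTER_CUBIC))
E
```

```text
(no output)
```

View pics/scene0b.png

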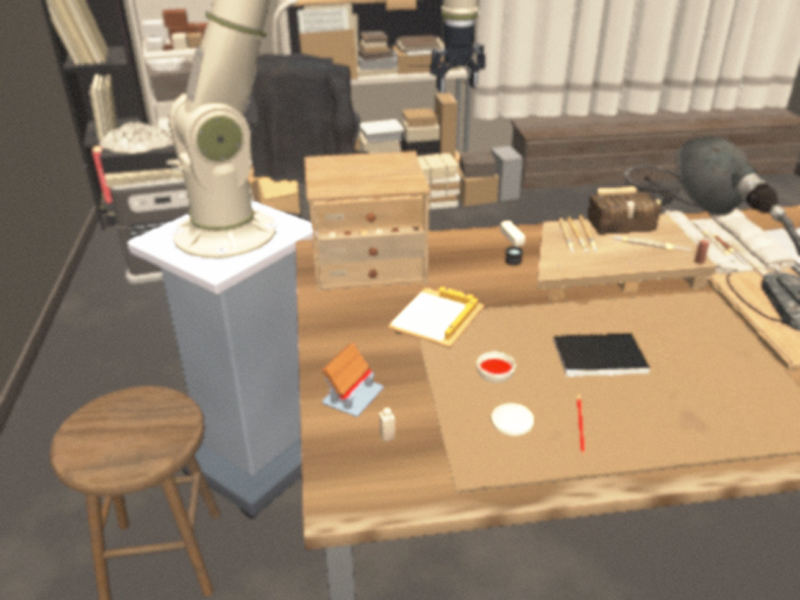

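View pics/top0b.png

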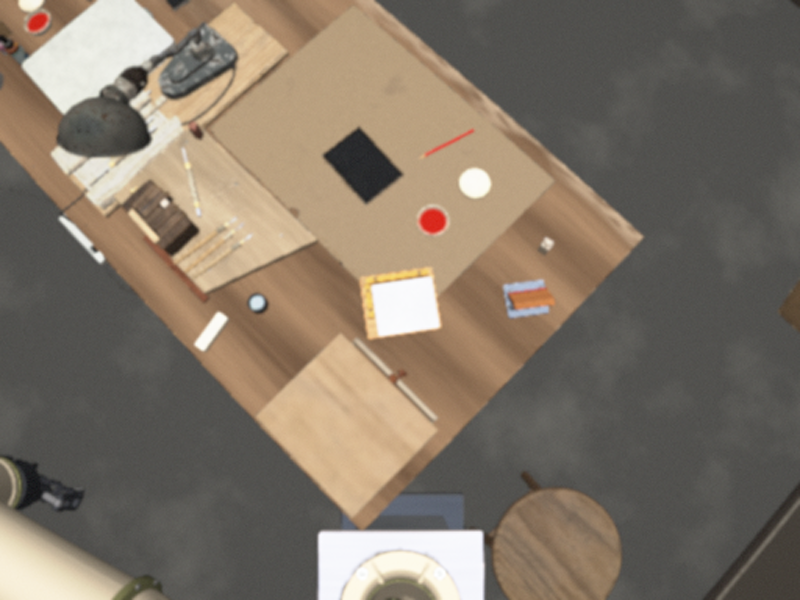

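The scene view shows the rest with the orange stamp at (350,380) and the jig at (437,315) of 800x600. The top view shows them at (528,298) and (400,303), with the stamp's red rubber line towards +x, so the stamp leans towards the robot. The chest is at (350,425), the pot at (433,220), the loupe at (258,302) and the blank at (546,243).

Run:
```python
from h import *
f=np.load("top0.npz");p,d=f['p'],f['d'];c=cams.get_calibration("top")
hsv=cv2.cvtColor(p,cv2.COLOR_BGR2HSV)
def box(a,x0,x1,y0,y1):
    m=np.zeros(a.shape,bool); m[y0:y1,x0:x1]=a[y0:y1,x0:x1]; return m
def uv(m): y,x=np.nonzero(m); return np.c_[x,y]
# white paper
w=uv(box((hsv[...,1]<50)&(hsv[...,2]>190),225,290,165,225)); r=cv2.minAreaRect(w.astype(np.float32))
print("paper",len(w)); print(onplane(c,cv2.boxPoints(r),.02).round(3)); print('depth z',np.median(bydepth(c,w,d)[:,2]))
b=uv(box((hsv[...,0]>12)&(hsv[...,0]<26)&(hsv[...,1]>150)&(hsv[...,2]>170),225,290,165,225)); print("brass",len(b)); P=onplane(c,b,.038); print(P.min(0),P.max(0)); 
o=uv(box((hsv[...,0]<14)&(hsv[...,1]>140)&(hsv[...,2]>110),318,358,175,207)); P=bydepth(c,o,d);print("stamp",len(o),P.mean(0).round(3)); print(P[::8].round(3).tolist())
g=uv(box((hsv[...,0]>90)&(hsv[...,0]<130)&(hsv[...,1]>30),318,358,175,207)); r=cv2.minAreaRect(g.astype(np.float32)); print("foot",len(g),onplane(c,cv2.boxPoints(r),.006).round(3))
f=np.load("scene0.npz");p,d=f['p'],f['d'];c=cams.get_calibration("scene")
hsv=cv2.cvtColor(p,cv2.COLOR_BGR2HSV)
o=uv(box((hsv[...,0]<14)&(hsv[...,1]>140)&(hsv[...,2]>110),200,250,215,265)); P=bydepth(c,o,d);P=P[P[:,2]<.15];m=P.mean(0);u,s,v=np.linalg.svd(P-m);print("stamp scene",len(P),m.round(3),s,v.round(3),P.min(0),P.max(0))
# chest in top
f=np.load("top0.npz");d=f['d'];c=cams.get_calibration("top")
A=uv(box(d>0,150,290,200,345));P=bydepth(c,A,d);P=P[(P[:,2]>.17)&(P[:,2]<.25)];print("chest",P.min(0),P.max(0),np.median(P[:,2]))
cw=cams.get_calibration("wrist");s=robot.state();R=Rm(s['eef_rot']);print("cam in tool",R.T@(cw['origin']-s['tool_pos']),(R.T@Rm(cw['rotation'])).round(3),cw['fx'],cw['cx'],cw['cy'])
```

```text
paper 1333
[[ 0.639  0.058  0.02 ]
 [ 0.657 -0.067  0.02 ]
 [ 0.55  -0.081  0.02 ]
 [ 0.532  0.043  0.02 ]]
depth z 0.019704057230064187
brass 0Traceback (most recent call last):
  File "<stdin>", line 10, in <module>
  File "h.py", line 9, in onplane
    d=rays(cal,uv)@Rm(cal['rotation']).T; o=np.array(cal['origin'])
      ~~~~^^^^^^^^
  File "h.py", line 6, in rays
    p=cv2.undistortPoints(uv.reshape(-1,1,2),K,np.array([cal['k1'],0,0,0.]),None,None).reshape(-1,2)
      ~~~~~~~~~~~~~~~~~~~^^^^^^^^^^^^^^^^^^^^^^^^^^^^^^^^^^^^^^^^^^^^^^^^^^^^^^^^^^^^^
cv2.error: OpenCV(4.12.0) /io/opencv/modules/calib3d/src/undistort.dispatch.cpp:347: error: (-215:Assertion failed) CV_IS_MAT(_src) && CV_IS_MAT(_dst) && (_src->rows == 1 || _src->cols == 1) && (_dst->rows == 1 || _dst->cols == 1) && _src->cols + _src->rows - 1 == _dst->rows + _dst->cols - 1 && (CV_MAT_TYPE(_src->type) == CV_32FC2 || CV_MAT_TYPE(_src->type) == CV_64FC2) && (CV_MAT_TYPE(_dst->type) == CV_32FC2 || CV_MAT_TYPE(_dst->type) == CV_64FC2) in function 'cvUndistortPointsInternal'
```

Run:
```python
from h import *
f=np.load("top0.npz");p,d=f['p'],f['d'];c=cams.get_calibration("top")
hsv=cv2.cvtColor(p,cv2.COLOR_BGR2HSV)
def box(a,x0,x1,y0,y1):
    m=np.zeros(a.shape,bool); m[y0:y1,x0:x1]=a[y0:y1,x0:x1]; return m
def uv(m): y,x=np.nonzero(m); return np.c_[x,y]
o=uv(box((hsv[...,0]<14)&(hsv[...,1]>130)&(hsv[...,2]>110),318,358,175,207)); P=bydepth(c,o,d);print("stamp",len(o),P.mean(0).round(3)); 
r=cv2.minAreaRect(o.astype(np.float32));print(onplane(c,cv2.boxPoints(r),.05).round(3))
A=uv(box((d>0),318,358,175,207));P=bydepth(c,A,d);Q=P[P[:,2]>.02];print("rest+stamp pts",len(Q),Q.min(0),Q.max(0))
g=uv(box((hsv[...,0]>90)&(hsv[...,0]<130)&(hsv[...,1]>30),318,358,175,207)); r=cv2.minAreaRect(g.astype(np.float32)); print("foot",len(g),onplane(c,cv2.boxPoints(r),.006).round(3))
A=uv(box(d>0,150,290,200,345));P=bydepth(c,A,d);P=P[(P[:,2]>.17)&(P[:,2]<.25)];print("chest",P.min(0),P.max(0),np.median(P[:,2]))
f=np.load("scene0.npz");p,d=f['p'],f['d'];c=cams.get_calibration("scene")
hsv=cv2.cvtColor(p,cv2.COLOR_BGR2HSV)
o=uv(box((hsv[...,0]<14)&(hsv[...,1]>140)&(hsv[...,2]>110),200,250,215,265)); P=bydepth(c,o,d);P=P[(P[:,2]<.15)&(P[:,2]>.02)];m=P.mean(0);u,s,v=np.linalg.svd(P-m);print("stamp scene",len(P),m.round(3),s,v.round(3),P.min(0),P.max(0))
cw=cams.get_calibration("wrist");s=robot.state();R=Rm(s['eef_rot']);print("cam in tool",R.T@(cw['origin']-s['tool_pos']),(R.T@Rm(cw['rotation'])).round(3),cw['fx'],cw['cx'],cw['cy'])
```

```text
stamp 249 [ 0.598 -0.26   0.069]
[[ 0.616 -0.219  0.05 ]
 [ 0.621 -0.306  0.05 ]
 [ 0.589 -0.307  0.05 ]
 [ 0.584 -0.22   0.05 ]]
rest+stamp pts 338 [ 0.57752204 -0.30261626  0.02004712] [ 0.6348788  -0.21900617  0.08294427]
foot 146 [[ 0.637 -0.216  0.006]
 [ 0.647 -0.294  0.006]
 [ 0.584 -0.3    0.006]
 [ 0.573 -0.223  0.006]]
chest [ 0.20240444 -0.0629388   0.17066564] [0.50956109 0.241347   0.21998025] 0.21257236042651606
stamp scene 261 [ 0.608 -0.271  0.052] [0.42651807 0.32272274 0.05207193] [[ 0.005 -0.995  0.096]
 [ 0.623 -0.072 -0.779]
 [ 0.782  0.063  0.62 ]] [ 0.580028   -0.30467448  0.02789617] [ 0.63028244 -0.21880003  0.07932007]
cam in tool [ 7.40042357e-02  9.06009679e-06 -1.53422720e-01] [[ 0.001 -0.957 -0.289]
 [ 1.     0.     0.001]
 [-0.    -0.289  0.957]] 283.6391500862532 252.69448134816562 191.38416173410778
```

Run:
```python
from h import *
def snap(n):
    c=cams.get_calibration("wrist");p,d=cams.snapshot("wrist")
    np.savez(n+".npz",p=p,d=d,o=c['origin'],r=c['rotation']);cv2.imwrite(f"pics/{n}.png",cv2.resize(p,(640,480),interpolation=cv2.INTER_CUBIC))
    print(n,robot.state()['t'])
s=robot.state()
robot.movel([.258,.569,.36],rate=.25);print(robot.state()['t'])
robot.reach([.60,.04,.27],[np.pi,0,np.pi/2+.14]);snap("jig")
robot.reach([.585,-.25,.24],[np.pi,0,np.pi/2+.09]);snap("stamp")
print(robot.state()['q'],robot.state()['contact_force'])
```

```text
0.8
jig 3.125
stamp 4.3
[-0.12536123  0.46533147  0.70598683  1.32907308 -0.29879683  1.45311795
  0.6557653 ] [ 0.01207734  1.06980437 -0.43376983]
```

View pics/jig.png

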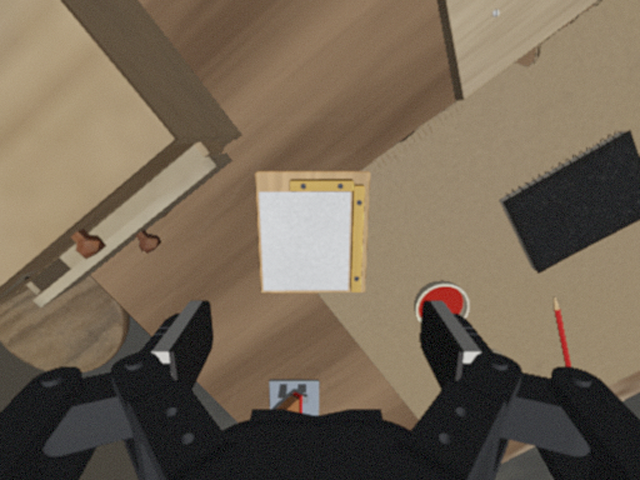

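View pics/stamp.png

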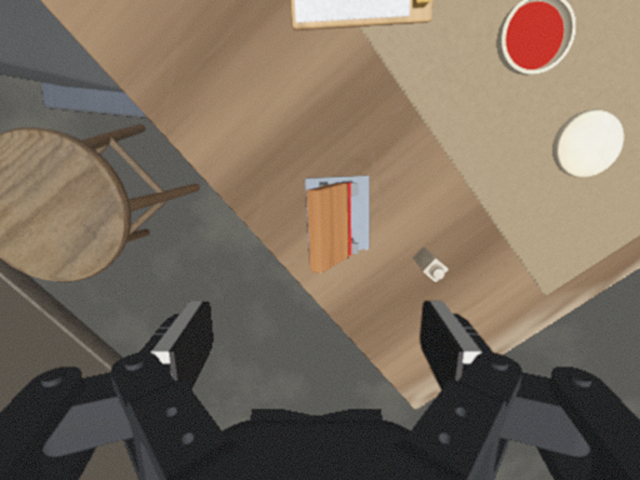

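The jig view shows the paper with its inner corner at (352,191) of 640x480, the long stop to the right and the short stop above. The stamp view shows the orange stamp at about (308–352, 180–270), its red strip at x≈350 and its top leaning towards -x.

```bash
cat > meas.py <<'E'
from h import *
def load(n):
    f=np.load(n+".npz");c=cams.get_calibration("wrist");c['origin']=f['o'];c['rotation']=f['r'];return f['p'],f['d'],c,cv2.cvtColor(f['p'],cv2.COLOR_BGR2HSV)
def uvm(m,x0,x1,y0,y1):
    y,x=np.nonzero(m[y0:y1,x0:x1]);return np.c_[x+x0,y+y0]
p,d,c,h=load("jig")
pap=(h[...,1]<45)&(h[...,2]>170)
R=[];T=[]
for v in range(165,225):
    x=np.nonzero(pap[v,200:300])[0]; R.append((200+x.max()+.5,v))
for u in range(245,275):
    y=np.nonzero(pap[120:240,u])[0]; T.append((u,120+y.min()-.5))
A=onplane(c,R,.02);B=onplane(c,T,.038);Bl=onplane(c,T,.02)
def line(P):
    vx,vy,x,y=cv2.fitLine(P[:,:2].astype(np.float32),cv2.DIST_HUBER,0,.01,.01).ravel();return np.array([x,y]),np.array([vx,vy])
a,da=line(A);b,db=line(B)
ya=np.arctan2(-da[0]*np.sign(da[1]),abs(da[1]));yb=np.arctan2(db[1]*np.sign(db[0]),abs(db[0]))
t=np.linalg.solve(np.c_[da,-db],b-a);corner=a+t[0]*da
print("yaw long",ya,"yaw short",yb,"corner",corner)
W=onplane(c,uvm(pap,195,300,140,250),.02);q=uvm(pap,195,300,140,250);r=cv2.minAreaRect(W[:,:2].astype(np.float32));print("paper",r,"z",np.median(bydepth(c,q,d)[:,2]))
p,d,c,h=load("stamp")
red=((h[...,0]<5)|(h[...,0]>172))&(h[...,1]>190)&(h[...,2]>120);ora=(h[...,0]>=5)&(h[...,0]<16)&(h[...,1]>140)&(h[...,2]>100)
ro=uvm(ora,235,290,138,222);rr=uvm(red,235,290,138,222)
P=bydepth(c,ro,d);P=P[P[:,2]>.02];n=None
for k in range(4):
    m=np.median(P,0) if n is None else P.mean(0);v=np.linalg.svd(P-P.mean(0))[2];n=v[2]*np.sign(v[2][2]);e=(P-P.mean(0))@n;print(len(P),n.round(3),e.std());P=P[abs(e)<max(2*e.std(),.001)]
m=P.mean(0);yaw=np.arctan2(n[1],n[0]);print("tilt",np.arcsin(n[2]),"yaw",yaw,m)
print("red z",np.median(bydepth(c,rr,d)[:,2]),len(rr))
# rays onto face plane
def onface(uv):
    D=rays(c,uv)@Rm(c['rotation']).T;o=np.array(c['origin']);return o+D*(((m-o)@n)/(D@n))[:,None]
ys=np.array([-n[1],n[0],0]);ys/=np.linalg.norm(ys);zs=np.cross(n,ys);print("zs",zs)
F=onface(np.r_[ro,rr]);L=(F-m)@ys;Z=(F-m)@zs
print("len",np.percentile(L,[0,1,50,99,100]),"z",np.percentile(Z,[0,1,50,99,100]))
Fr=onface(rr);print("red edge z in face",((Fr-m)@zs).min(),((Fr-m)@zs).max(),"world z low",Fr[:,2].min())
E
python3 meas.py
```

```text
yaw long 0.15007159 yaw short 0.14362249 corner [0.6368649  0.06047219]
paper ((0.594344437122345, -0.011425241827964783), (0.10621342808008194, 0.12304824590682983), 8.24084758758545) z 0.021878014633080478
213 [0.949 0.157 0.274] 0.009303373605679417
212 [0.773 0.125 0.622] 0.0022309939480984133
196 [0.801 0.132 0.584] 0.0011937250158382943
183 [0.808 0.126 0.576] 0.0007755744940097109
tilt 0.6132276421540124 yaw 0.155298833272355 [ 0.60695426 -0.2515944   0.05417171]
red z 0.0339980224746147 51
zs [-0.56858394 -0.08901721  0.81779474]
len [-0.04567659 -0.04362823  0.0034994   0.03310675  0.03348612] z [-0.02540984 -0.02512628 -0.0021268   0.04394584  0.04508786]
red edge z in face -0.025409835589402907 -0.020402188014427714 world z low 0.03339168245832086
```

```bash
cat > grasp.py <<'E'
import io,contextlib
with contextlib.redirect_stdout(io.StringIO()):
    from meas import *
O=m-.006*ys-.007*n-.0275*zs;print("stamp origin",O)
R=rpy(np.c_[ys,n,-zs])
robot.reach(O+.15*zs,R);robot.set_gripper(.045,40)
s=robot.state();print(s['t'],s['q'].round(2),s['grip_width'])
hit=robot.movel(O+.042*zs,rate=.1,contact_N=12);s=robot.state();print(hit,s['t'],s['contact_force'],s['tool_pos']-O-.042*zs)
if not hit:
    robot.set_gripper(0,50);s=robot.state();print(s['t'],s['grip_width'],s['grasp_force'],s['contact_force'])
    robot.movel(np.array(s['tool_pos'])+.10*zs,rate=.12)
    s=robot.state();print(s['t'],s['grip_width'],s['grasp_force'],s['contact_force'])
    c=cams.get_calibration("wrist");p,d=cams.snapshot("wrist");np.savez("held.npz",p=p,d=d,o=c['origin'],r=c['rotation']);cv2.imwrite("pics/held.png",p)
E
python3 grasp.py
```

```text
stamp origin [ 0.6178627  -0.25595966  0.02765379]
5.5667 [-0.1   0.15  0.85  2.06 -0.88  0.77  1.47] 0.044988775086083746
False 6.8 [-0.46781108  0.49114412 -0.37763512] [-5.56533117e-05 -4.95832038e-04  5.67520998e-04]
7.1917 0.012162341578855465 49.02313828468323 [-6.01912678  1.47389285  5.99821095]
8.1833 0.011914065352989412 48.92046332359314 [ 0.61313867  1.02584258 -0.81923104]
```

View pics/held.png

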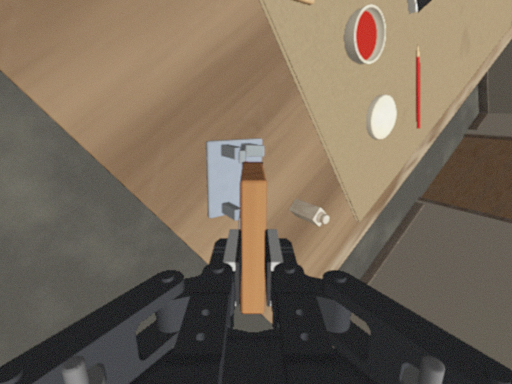

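The stamp is out of the rest and held straight between the pads, its plain edge running from (253,180) to (253,310). Next I check its pitch and offset in the tool frame using depth.

Run:
```python
import io,contextlib
with contextlib.redirect_stdout(io.StringIO()):
    from meas import *
p,d,c,h=load("held");s=robot.state();Rt=Rm(s['eef_rot'])
q=uvm((h[...,0]<18)&(h[...,1]>100)&(h[...,2]>40),235,272,160,315);q=q[(q[:,0]>244)&(q[:,0]<262)]
P=(bydepth(c,q,d)-s['tool_pos'])@Rt
ok=(abs(P[:,1])<.012)&(abs(P[:,2])<.05);P=P[ok];q=q[ok]
for v in range(160,315,10):
    k=(q[:,1]>=v)&(q[:,1]<v+10)
    if k.any():print(v,k.sum(),np.median(P[k],0).round(4))
k=(q[:,1]>=185);print(np.polyfit(P[k,0],P[k,2],1),P[k][:,0].min(),P[k][:,0].max())
```

```text
160 120 [0.038  0.001  0.0208]
170 170 [ 0.0382  0.001  -0.0033]
180 170 [ 0.0362  0.001  -0.0162]
190 168 [ 0.0308  0.001  -0.0163]
200 169 [ 0.0256  0.001  -0.0165]
210 169 [ 0.0201  0.001  -0.0165]
220 170 [ 0.0146  0.001  -0.0166]
230 169 [ 0.0088  0.001  -0.0165]
240 170 [ 0.003   0.001  -0.0167]
250 170 [-0.0029  0.001  -0.0168]
260 170 [-0.0089  0.001  -0.0169]
270 170 [-0.015   0.001  -0.0169]
280 170 [-0.0214  0.001  -0.017 ]
290 170 [-0.0279  0.001  -0.0171]
300 170 [-0.0345  0.001  -0.0172]
310 67 [-0.0392  0.001  -0.0172]
[ 0.01158814 -0.01675994] -0.041293701652066715 0.036259361427722875
```

```bash
cat > place.py <<'E'
from h import *
yaw=.1455;ex=np.array([np.cos(yaw),np.sin(yaw),0]);ey=np.array([-ex[1],ex[0],0]);ez=np.array([0,0,1.])
C=np.array([.6369,.0605,.02]);Rd=rpy(np.c_[ey,ex,-ez])
def tcp(dx,dy,dz): # stamp origin offset from home
    return C-(.007+dx)*ex-(.040+dy)*ey+.0015*ey-.001*ex+(.0432+dz)*ez
def st(l):
    s=robot.state();F=np.array(s['contact_force']);e=np.array(s['tool_pos'])-tcp(0,0,0)
    print(l,round(s['t'],2),"F x/y/z",(F@ex).round(1),(F@ey).round(1),F[2].round(1),"M",np.round(s['torque'],2),"off mm",(1e3*np.array([e@ex,e@ey,e[2]])).round(1),"att",np.round(rpy(Rm(Rd).T@Rm(s['eef_rot'])),4),"grip",round(s['grip_width'],4),round(s['grasp_force'],1));return s
E
python3 - <<'E'
from place import *
robot.reach([.58,-.15,.18],Rd);st("up")
robot.set_gripper(0,70)
robot.reach(tcp(.018,.018,.04),Rd);st("hover")
robot.movel(tcp(.018,.018,.008),rate=.08)
hit=robot.movel(tcp(.018,.018,-.008),rate=.02,contact_N=5);print(hit);st("down")
c=cams.get_calibration("wrist");p,d=cams.snapshot("wrist");np.savez("down.npz",p=p,d=d,o=c['origin'],r=c['rotation']);cv2.imwrite("pics/down.png",cv2.resize(p[90:330,130:390],(650,600),interpolation=cv2.INTER_CUBIC))
E
```

```text
up 9.08 F x/y/z -0.8 -0.9 -1.8 M [-0.03 -0.02  0.  ] off mm [ -79.7 -162.3  115.8] att [0.0007 0.0005 0.0006] grip 0.0121 48.9
hover 10.03 F x/y/z 0.5 -0.9 -0.7 M [-0.08  0.07  0.02] off mm [-18.2 -18.2  39.9] att [ 0.0002 -0.0004 -0.0001] grip 0.011 71.6
True
down 11.04 F x/y/z 0.2 -1.0 3.4 M [-0.17 -0.06  0.04] off mm [-17.7 -18.5   1.8] att [-0.0008 -0.0006  0.0003] grip 0.011 72.2
```

View pics/down.png

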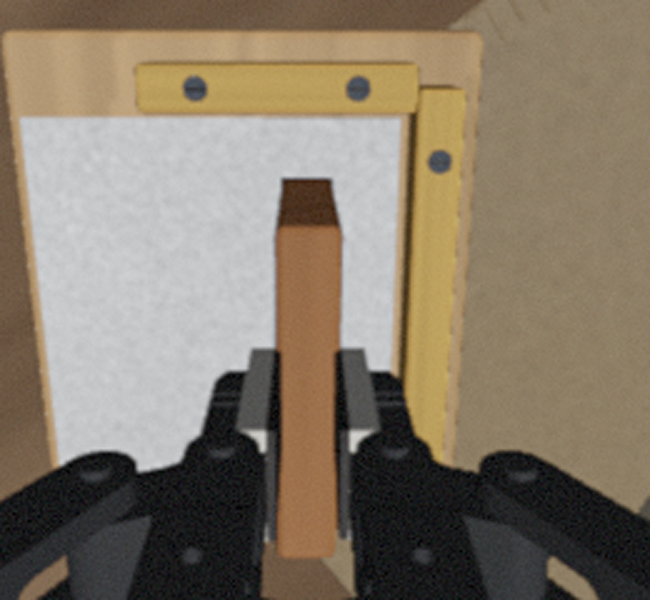

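The stamp is standing on the paper with even clearance on both sides. The short stop's inner edge is at y≈115 and the long stop's at x≈410, with a sliver of board between the paper and the long stop. I'll check the relative yaw from the brass edges.

Run:
```python
import io,contextlib
with contextlib.redirect_stdout(io.StringIO()):
    from meas import *
from place import *
p,d,c,h=load("down")
hh,ss=h[...,0],h[...,1]
br=(hh>18)&(hh<32)&(ss>110)&(h[...,2]>90)
T=[(u,115+np.nonzero(br[115:140,u])[0].max()+.5) for u in range(188,282) if br[115:140,u].any()]
L=[(290+np.nonzero(br[v,290:310])[0].min()-.5,v) for v in range(145,245) if br[v,290:310].any()]
print(len(T),len(L))
t,dt=line(onplane(c,T,.038)); 
print("short yaw",np.arctan2(dt[1],dt[0])%np.pi)
for z in(.02,.038):
    l,dl=line(onplane(c,L,z));k=np.linalg.solve(np.c_[dt,-dl],l-t);print("long yaw",np.arctan(-dl[0]/dl[1]),"corner",t+k[0]*dt)
wd=(hh<16)&(ss>90)
E1=[];E2=[]
for v in range(184,228,1):
    x=np.nonzero(wd[v,232:275])[0]+232
    E1.append((x.min()-.5,v));E2.append((x.max()+.5,v))
for E in(E1,E2):
    a,da=line(onplane(c,E,.082));print("stamp side yaw",np.arctan(-da[0]/da[1]),a)
```

```text
94 100
short yaw 0.1459677
long yaw 0.14544448 corner [0.6407246  0.06071349]
long yaw 0.14544293 corner [0.63804406 0.06031941]
stamp side yaw 0.13347001 [0.60990846 0.02284953]
stamp side yaw 0.1589311 [0.6227848  0.02329163]
```

Run:
```python
from place import *
z=.0018-.0003
robot.movel(tcp(.004,.012,z),rate=.04);st("slide")
print(robot.movel(tcp(-.012,.012,z),rate=.01,contact_N=7));st("x contact")
s=robot.state();p=np.array(s['tool_pos'])
print(robot.movel(p+.022*ey,rate=.012,contact_N=8));st("y contact")
robot.dwell(.3);st("settled")
```

```text
slide 11.63 F x/y/z -1.3 -2.6 5.0 M [-0.26  0.27 -0.01] off mm [ -3.9 -12.5   1.8] att [ 0.0008 -0.0006  0.0002] grip 0.0109 72.4
True
x contact 12.59 F x/y/z -3.2 0.7 7.6 M [0.14 0.85 0.07] off mm [  3.6 -12.1   1.8] att [0.0042 0.0007 0.0002] grip 0.0112 72.6
True
y contact 13.32 F x/y/z -0.4 -1.1 2.5 M [-0.31  0.15  0.03] off mm [  3.1 -11.    2.1] att [ 0.0041 -0.0038  0.003 ] grip 0.0116 72.1
settled 13.62 F x/y/z -1.1 -1.0 2.8 M [-0.31  0.22  0.03] off mm [  3.1 -11.1   2. ] att [ 0.0042 -0.0037  0.0033] grip 0.0112 72.1
```

Run:
```python
from place import *
z=.0018
robot.movel(tcp(-.0022,.010,z),Rd,rate=.02);st("back")
robot.movel(tcp(-.0022,.003,z),Rd,rate=.03);st("near")
print(robot.movel(tcp(-.0022,-.010,z),Rd,rate=.01,contact_N=8));st("y contact")
robot.dwell(.3);st("settled")
```

```text
back 13.88 F x/y/z 0.3 -1.9 3.3 M [-0.52 -0.16 -0.03] off mm [  2.4 -10.3   2. ] att [-0.0008 -0.0002  0.0004] grip 0.0112 72.2
near 14.26 F x/y/z 0.9 -1.7 3.3 M [-0.35 -0.14 -0.02] off mm [ 2.4 -2.3  1.9] att [-0.0003  0.0003 -0.0008] grip 0.0113 72.2
True
y contact 15.01 F x/y/z 0.3 -1.0 1.5 M [-0.28 -0.18 -0.01] off mm [2.1 0.2 2.2] att [-0.0006 -0.0041  0.0023] grip 0.0109 71.9
settled 15.31 F x/y/z -0.3 0.3 -0.1 M [-0.05 -0.08 -0.  ] off mm [2.2 0.1 2.2] att [-0.0007 -0.0039  0.0026] grip 0.011 71.8
```

Run:
```python
from place import *
x,y,z=.0030,.0,.0014
def go(l):
    robot.movel(tcp(-x,-y,z),Rd,rate=.01);robot.dwell(.15);return st(l)
go("z")
for i in range(9):
    y+=.0005;s=go(f"y{y*1e3:.1f}")
    if np.array(s['contact_force'])@ey<-8:break
for i in range(9):
    x+=.0004;s=go(f"x{x*1e3:.1f}")
    if np.array(s['contact_force'])@ex<-8:break
```

```text
z 15.75 F x/y/z -2.0 -1.0 5.4 M [-0.25  0.37  0.02] off mm [ 2.9 -0.5  1.8] att [ 0.     -0.      0.0004] grip 0.0112 72.4
y0.5 16.15 F x/y/z -1.9 -2.6 5.4 M [-0.51  0.4   0.  ] off mm [ 2.9 -0.4  1.9] att [-0.0001 -0.0005  0.0007] grip 0.0113 72.4
y1.0 16.55 F x/y/z -1.3 -2.9 5.6 M [-0.62  0.36  0.04] off mm [ 2.9 -0.1  1.9] att [-0.0002 -0.0008  0.0008] grip 0.0111 72.4
y1.5 16.95 F x/y/z -1.4 -3.7 5.8 M [-0.79  0.35  0.08] off mm [3. 0. 2.] att [-0.0003 -0.0012  0.0011] grip 0.0113 72.5
y2.0 17.35 F x/y/z -2.3 -4.8 6.5 M [-0.98  0.34  0.05] off mm [3.  0.2 2.1] att [-0.0005 -0.0015  0.0014] grip 0.0111 72.5
y2.5 17.75 F x/y/z -1.7 -5.1 6.4 M [-1.14  0.37  0.05] off mm [3.  0.3 2.2] att [-0.0006 -0.002   0.0016] grip 0.0114 72.5
y3.0 18.15 F x/y/z -1.1 -5.1 5.7 M [-1.39  0.27  0.04] off mm [3.  0.4 2.2] att [-0.0007 -0.0024  0.002 ] grip 0.0111 72.5
y3.5 18.55 F x/y/z -1.4 -6.9 6.6 M [-1.53  0.26  0.08] off mm [3.  0.5 2.3] att [-0.0008 -0.0028  0.0023] grip 0.0113 72.6
y4.0 18.95 F x/y/z -2.5 -6.3 6.7 M [-1.76  0.27  0.04] off mm [3.  0.6 2.4] att [-0.0009 -0.0032  0.0026] grip 0.
[... 294 characters left out ...]
.91  0.66  0.15] off mm [3.3 0.6 2.4] att [-0.0001 -0.0036  0.003 ] grip 0.0111 72.8
x4.2 20.55 F x/y/z -4.4 -7.8 7.9 M [-1.97  0.83  0.15] off mm [3.6 0.6 2.3] att [ 0.0002 -0.0036  0.0031] grip 0.0116 72.9
x4.6 20.95 F x/y/z -4.4 -7.8 8.9 M [-1.99  1.02  0.21] off mm [3.8 0.6 2.3] att [ 0.0005 -0.0036  0.0031] grip 0.0111 72.9
x5.0 21.35 F x/y/z -5.4 -7.6 9.2 M [-1.97  1.16  0.17] off mm [4.1 0.6 2.3] att [ 0.0009 -0.0035  0.0031] grip 0.0108 73.0
x5.4 21.75 F x/y/z -5.8 -7.1 10.3 M [-1.99  1.43  0.18] off mm [4.2 0.5 2.3] att [ 0.0013 -0.0034  0.0032] grip 0.0112 73.2
x5.8 22.15 F x/y/z -8.2 -7.6 10.7 M [-2.03  1.7   0.17] off mm [4.3 0.5 2.3] att [ 0.0019 -0.0032  0.0033] grip 0.011 73.3
```

Run:
```python
import io,contextlib
with contextlib.redirect_stdout(io.StringIO()):
    from meas import *
from place import *
c=cams.get_calibration("wrist");p,d=cams.snapshot("wrist");np.savez("fin.npz",p=p,d=d,o=c['origin'],r=c['rotation']);cv2.imwrite("pics/fin.png",cv2.resize(p[90:330,130:390],(650,600),interpolation=cv2.INTER_CUBIC));cv2.imwrite("pics/fin_scene.png",cams.snapshot("scene")[0])
for nm in("down","fin"):
    p,d,c,h=load(nm);hh,ss,vv=h[...,0],h[...,1],h[...,2]
    def fit(mask,zlo,zhi,l):
        q=uvm(mask,130,330,110,320);P=bydepth(c,q,d);k=(P[:,2]>zlo)&(P[:,2]<zhi);P=P[k]
        X=np.c_[(P-C)@ex,(P-C)@ey,np.ones(len(P))]
        for _ in range(4):
            a=np.linalg.lstsq(X,P[:,2],rcond=None)[0];e=P[:,2]-X@a;g=abs(e)<max(2*e.std(),.0004);X=X[g];P=P[g]
        print(nm,l,len(P),"slope x,y",a[:2].round(4),"z",P[:,2].mean().round(4),"y range",X[:,1].min().round(4),X[:,1].max().round(4),"x",X[:,0].min().round(4),X[:,0].max().round(4))
    fit((hh<16)&(ss>90),.074,.09,"stamp top")
    fit((ss<45)&(vv>150),.012,.03,"paper")
    fit((hh>18)&(hh<32)&(ss>110)&(vv>90),.034,.046,"brass")
st("now")
```

```text
down stamp top 2713 slope x,y [-0.0123 -0.002 ] z 0.0815 y range -0.0978 -0.0184 x -0.0327 -0.0194
down paper 12884 slope x,y [0.0001 0.001 ] z 0.0219 y range -0.1141 -0.0035 x -0.1052 -0.0002
down brass 3896 slope x,y [-0.0009  0.0001] z 0.0395 y range -0.0996 0.0115 x -0.0682 0.0131
fin stamp top 2795 slope x,y [-0.042  -0.0188] z 0.0821 y range -0.079 0.0003 x -0.0106 0.0027
fin paper 9704 slope x,y [0.0005 0.0009] z 0.0219 y range -0.1261 -0.0032 x -0.1038 -0.0135
fin brass 2519 slope x,y [-0.0018 -0.0014] z 0.0395 y range -0.1196 0.0117 x -0.0679 0.0132
now 22.25 F x/y/z -7.3 -8.2 11.3 M [-2.02  1.68  0.15] off mm [4.3 0.5 2.3] att [ 0.0019 -0.0033  0.0033] grip 0.0111 73.3
```

View pics/fin.png

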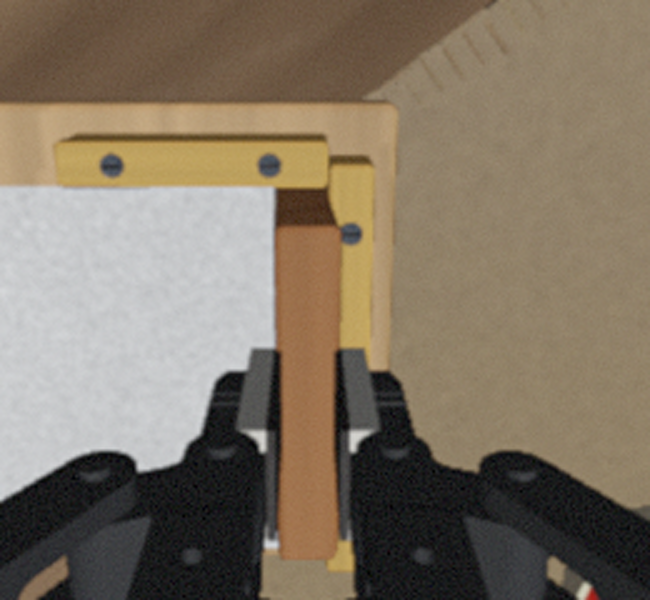

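The stamp sits in the corner, with its end at (305,188) on the short stop and its face at x≈340 on the long stop. Depth shows it pitched about 0.02 rad and leaning about 0.03 rad towards the long stop, due to pad compliance. I'll back off, counter-tilt the tool and press again more gently.

```bash
cat > press.py <<'E'
import io,contextlib
with contextlib.redirect_stdout(io.StringIO()):
    from meas import *
from place import *
def slopes(nm):
    c=cams.get_calibration("wrist");p,d=cams.snapshot("wrist");np.savez(nm+".npz",p=p,d=d,o=c['origin'],r=c['rotation'])
    h=cv2.cvtColor(p,cv2.COLOR_BGR2HSV);q=uvm((h[...,0]<16)&(h[...,1]>90),130,330,110,320);P=bydepth(c,q,d);P=P[(P[:,2]>.074)&(P[:,2]<.09)]
    X=np.c_[(P-C)@ex,(P-C)@ey,np.ones(len(P))]
    for _ in range(4):
        a=np.linalg.lstsq(X,P[:,2],rcond=None)[0];e=P[:,2]-X@a;g=abs(e)<max(2*e.std(),.0004);X=X[g];P=P[g]
    print(nm,"slope x,y",a[:2].round(4),"z",P[:,2].mean().round(4),"ymax",X[:,1].max().round(4),"x",X[:,0].min().round(4),X[:,0].max().round(4));return a
def go(x,y,z,rel,l,rate=.01):
    robot.movel(tcp(-x,-y,z),rpy(Rm(Rd)@Rm(rel)),rate=rate);robot.dwell(.15);return st(l)
E
python3 - <<'E'
from press import *
go(.0015,-.004,.0045,[0,0,0],"off",.02);slopes("s_off")
rel=[-.02,.02,-.002]
go(.0015,-.004,.0022,rel,"tilt",.02);slopes("s_tilt")
y=-.002
for y in(-.002,0,.0012,.0024):go(.0015,y,.0022,rel,f"y{y*1e3}")
slopes("s_y")
for x in(.0025,.0035,.0045):go(x,y,.0022,rel,f"x{x*1e3}")
slopes("s_x")
E
```

```text
off 23.05 F x/y/z 0.0 0.4 -0.5 M [-0.05 -0.01  0.01] off mm [ 1.5 -3.7  4.4] att [ 0.0001  0.0001 -0.0004] grip 0.0114 71.6
s_off slope x,y [-0.0122 -0.0117] z 0.0841 ymax -0.0037 x -0.0139 0.01
tilt 23.52 F x/y/z 1.0 -0.2 -0.2 M [-0.01  0.05  0.01] off mm [ 1.4 -4.   2.2] att [-0.0197  0.0198 -0.0019] grip 0.0112 71.7
s_tilt slope x,y [0.0014 0.0079] z 0.0819 ymax -0.0045 x -0.0137 0.0084
y-2.0 24.07 F x/y/z -0.6 -0.3 -0.2 M [-0.03  0.06 -0.05] off mm [ 1.5 -2.   2.2] att [-0.02    0.0199 -0.002 ] grip 0.0115 71.7
y0.0 24.57 F x/y/z -0.7 -1.2 -0.4 M [-0.36  0.02  0.  ] off mm [ 1.5 -0.2  2.2] att [-0.0201  0.0198 -0.0018] grip 0.0115 71.6
y1.2 24.98 F x/y/z -1.3 -4.6 1.1 M [-1.28 -0.03  0.01] off mm [1.6 0.3 2.5] att [-0.0204  0.0191 -0.0012] grip 0.0115 71.9
y2.4 25.4 F x/y/z -0.7 -6.5 2.2 M [-1.72 -0.06 -0.03] off mm [1.6 0.6 2.7] att [-0.0208  0.0181 -0.0006] grip 0.011 72.1
s_y slope x,y [ 0.0069 -0.013 ] z 0.0824 ymax 0.0004 x -0.0136 -0.0004
x2.5 25.85 F x/y/z -1.4 -6.7 2.8 M [-1.79  0.2   0.02] off mm [2.2 0.5 2.5] att [-0.0198  0.0182 -0.0005] grip 0.0112 72.1
x3.5 26.25 F x/y/z -3.0 -6.2 1.8 M [-1.78  0.41  0.09] off mm [2.8 0.6 2.3] att [-0.0191  0.0183 -0.0005] grip 0.0111 72.0
x4.5 26.65 F x/y/z -5.0 -6.9 2.9 M [-1.85  0.89  0.05] off mm [3.3 0.5 2.2] att [-0.018   0.0184 -0.0003] grip 0.0112 72.2
s_x slope x,y [-0.0117 -0.0145] z 0.0819 ymax 0.0003 x -0.0118 0.0104
```

Run:
```python
from press import *
rel=[-.02,.036,-.003]
go(.0035,.000,.0025,rel,"a",.02)
go(.0035,.0020,.0015,rel,"b");slopes("t_b")
go(.0045,.0024,.0012,rel,"c")
go(.0055,.0024,.0012,rel,"d");slopes("t_d")
```

```text
a 27.13 F x/y/z -3.1 -5.1 2.0 M [-1.3   0.68  0.05] off mm [ 3.1 -0.4  2.5] att [-0.0191  0.0353 -0.0027] grip 0.0111 72.0
b 27.66 F x/y/z -3.2 -7.7 4.0 M [-1.97  0.74  0.1 ] off mm [3.2 0.1 2. ] att [-0.0198  0.0336 -0.0016] grip 0.0112 72.4
t_b slope x,y [-0.0146 -0.0001] z 0.0817 ymax -0.0006 x -0.0119 0.0015
c 28.12 F x/y/z -7.1 -7.7 7.6 M [-2.12  1.53  0.17] off mm [3.6 0.2 1.7] att [-0.0186  0.0336 -0.0012] grip 0.011 72.8
d 28.52 F x/y/z -9.3 -7.4 10.9 M [-2.16  2.23  0.15] off mm [3.9 0.2 1.8] att [-0.0173  0.034  -0.001 ] grip 0.0111 73.3
t_d slope x,y [-0.0288 -0.0006] z 0.0816 ymax -0.0006 x -0.0111 0.0126
```

```bash
cat > lean.py <<'E'
from press import *
def lean(nm):
    p,d,c,h=load(nm);hh,ss,vv=h[...,0].astype(int),h[...,1],h[...,2]
    br=(hh>18)&(hh<32)&(ss>110)&(vv>90);wd=(hh<16)&(ss>90)
    OE=[];SL=[];SR=[]
    for v in range(188,228):
        x=np.nonzero(wd[v,232:275])[0]+232;SL.append((x.min()-.5,v));SR.append((x.max()+.5,v))
    for v in range(178,225):
        x=np.nonzero(br[v,266:300])[0]+266
        if len(x)>3:OE.append((x.max()+.5,v))
    f=lambda U,z:np.median((onplane(c,U,z)-C)@ex)*1e3
    print(nm,"stamp L,R (z.08)",f(SL,.08).round(2),f(SR,.08).round(2),"bar outer edge(z.038)",f(OE,.038).round(2) if OE else None, len(OE))
if __name__=="__main__":
    for n in("down","fin","s_off","s_tilt","s_y","s_x","t_b","t_d"):lean(n)
E
python3 lean.py
```

```text
down stamp L,R (z.08) -32.25 -19.31 bar outer edge(z.038) 5.51 47
fin stamp L,R (z.08) -10.25 2.87 bar outer edge(z.038) 13.36 47
s_off stamp L,R (z.08) -13.09 0.15 bar outer edge(z.038) 13.37 47
s_tilt stamp L,R (z.08) -13.4 -0.38 bar outer edge(z.038) 13.46 47
s_y stamp L,R (z.08) -13.25 -0.17 bar outer edge(z.038) 13.27 47
s_x stamp L,R (z.08) -11.5 1.54 bar outer edge(z.038) 13.4 47
t_b stamp L,R (z.08) -11.65 1.38 bar outer edge(z.038) 13.37 47
t_d stamp L,R (z.08) -10.89 2.13 bar outer edge(z.038) 13.34 47
```

Run:
```python
from lean import *
rel=[-.05,.036,-.003]
go(.002,.0022,.0018,rel,"a",.02)
go(.0035,.0024,.0014,rel,"b");slopes("u_b");lean("u_b")
go(.0045,.0024,.0014,rel,"c");slopes("u_c");lean("u_c")
```

```text
a 29.04 F x/y/z -2.5 -8.6 2.5 M [-2.07  0.5   0.03] off mm [1.7 0.4 2. ] att [-0.0499  0.0336 -0.0016] grip 0.0111 72.1
b 29.5 F x/y/z -5.0 -7.5 4.4 M [-2.19  1.13  0.09] off mm [2.8 0.3 1.8] att [-0.0492  0.0335 -0.0013] grip 0.011 72.6
u_b slope x,y [ 0.0094 -0.0024] z 0.0815 ymax -0.0001 x -0.0127 0.0007
u_b stamp L,R (z.08) -12.37 0.67 bar outer edge(z.038) 13.46 47
c 29.95 F x/y/z -7.4 -7.3 7.1 M [-2.15  1.75  0.08] off mm [3.3 0.2 1.7] att [-0.048   0.0337 -0.0011] grip 0.0108 73.0
u_c slope x,y [ 0.0057 -0.0008] z 0.0815 ymax -0.0001 x -0.0123 0.0011
u_c stamp L,R (z.08) -11.96 1.07 bar outer edge(z.038) 13.49 47
```

Run:
```python
from lean import *
robot.dwell(.6);st("hold");slopes("v");lean("v")
p=cams.snapshot("scene")[0];cv2.imwrite("pics/end.png",cv2.resize(p[160:290,190:350],(800,600)))
```

```text
hold 30.6 F x/y/z -7.1 -7.0 7.2 M [-2.26  1.8   0.08] off mm [3.2 0.2 1.7] att [-0.048   0.0337 -0.0011] grip 0.0113 73.0
v slope x,y [-0.0071 -0.0011] z 0.0815 ymax -0.0002 x -0.0124 0.0012
v stamp L,R (z.08) -11.96 1.08 bar outer edge(z.038) 13.44 47
```

View pics/end.png

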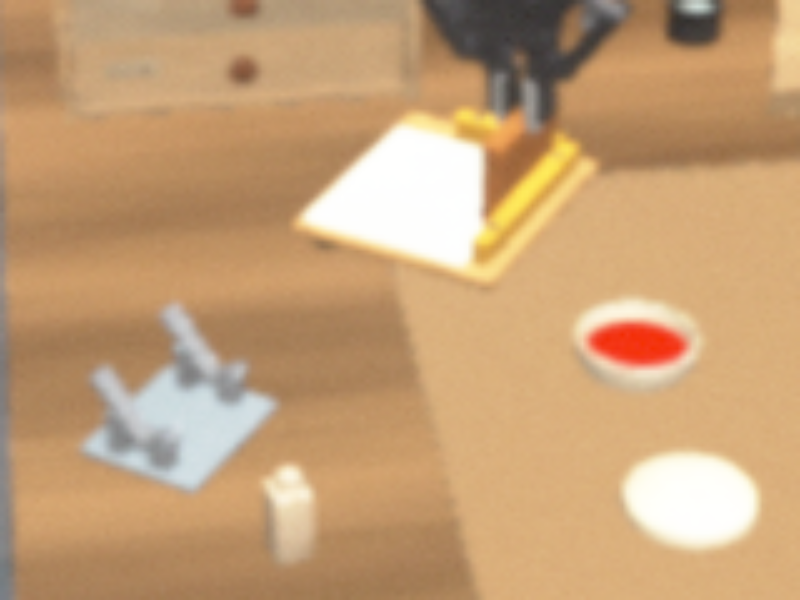

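The stamp stands upright in the corner at (510,160), the rest is empty, and the pot, loupe and blank look undisturbed. The forces hold steady at about 7 N on each stop.

```bash
python3 -c "
from plant import robot
print(robot.job_done())"
```

```text
the job is handed in; nothing more can be done
None
```

I handed the job in at about 30.6 s: the stamp stands upright on its rubber edge in the jig corner, measured flush to within about half a millimetre, still gripped and pressed with about 7 N against each stop; the ink pot, loupe and stone blank were left where they were.

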